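# Face up the spice jars and refit the rack's front rail

## Task

The front rail of the spice rack is off and its four jars stand unevenly, too far forward. Take the rail by its handle and, touching the jars with nothing but the rail, push them back with its flat face into one straight row, their fronts level with the fronts of the rack's two cheeks; then lower it into the slots behind the two end hooks, fully home and standing on the worktop, and let go. Keep the jars upright and leave everything else on the worktop where it is.

Things in the scene. Friction and masses are not known exactly. Their poses are not given: they have to be found in the camera images.
- rack: Wooden spice rack fixed to the worktop, no floor (jars stand on the worktop): two end cheeks 14 wide, 50 high, 72 deep, 250 apart, joined by back slats whose inner faces are at x = +62. Origin: on the worktop midway between the cheeks, in the plane of the cheeks' upright front faces, where the rail's back face stops (x = 0); x to the rack's back, y along it to its left, z up.
- slot_left (a point): Middle of the floor of the left slot, in front of the left cheek: at (-6, +132, 14) mm in the rack's frame. Slot 12 front to back (x from -12 to 0), open above and at both sides, 14 wide; behind it the cheek rises to 50, in front of it a hook with a rounded nose, 10 thick, rises to 24 above the worktop. Axes as the rack's.
- slot_right (a point): The same for the right slot, at (-6, -132, 14) mm in the rack's frame.
- rail: The rack's loose front rail, 0.22 kg, standing upright: wooden strip 8 thick, 36 high, 236 long; its upper part (15 to 36 above the lower edge) runs on at both ends as tongues, 290 overall. Steel loop handle on its front. Origin: middle of the lower edge of the flat back face, which pushes; x from handle to back face, y along it, z up. The tongues clear the hooks when it is over 10 mm above the worktop.
- rail_grip (a point): Centre of the upright outer leg of the rail's loop handle: steel bar 20 (along the rail's x) x 14 (along its y, the width to grip) x 52 high, down to the rail's lower edge. 58 in front of the rail's back face, mid-length, 26 above its lower edge. Axes as the rail's. Two bars 12 wide join it to the strip. The rail is home when it stands on the worktop by lower edge and handle foot.
- jar_a_mid (a point): Glass spice jar, orange contents, black cap, 46 across over the label, body radius 22, 98 high, about 0.13 kg. The point is its centre, half-way up; z up.
- jar_a: The same jar; origin at the centre of its underside.
- jar_c_mid (a point): Glass spice jar, green contents, wooden cap, the smallest, 42 across over the label, body radius 20, 84 high, about 0.13 kg. The point is its centre, half-way up; z up.
- jar_c: The same jar; origin at the centre of its underside.
- jar_d_mid (a point): Glass spice jar, yellow contents, black cap, the tallest, 49 across over the label, body radius 24, 108 high, about 0.13 kg. The point is its centre, half-way up; z up.
- jar_d: The same jar; origin at the centre of its underside.
- jar_e_mid (a point): Glass spice jar, dark contents, black cap, 46 across over the label, body radius 22, 92 high, about 0.13 kg. The point is its centre, half-way up; z up.
- jar_e: The same jar; origin at the centre of its underside.
- salt_shaker: Bystander: salt shaker with a grey domed top, 44 mm across, 90 mm high. Origin at the centre of its underside.
- white_mug: Bystander: plain white mug, red-brown inside, 89 x 120 mm with its handle, 98 mm high. Origin at the centre of its underside.
- egg_cup: Bystander: white ceramic egg cup, 49 mm across, 64 mm high. Origin at the centre of its underside.
- coasters: Bystander: black square stack of coasters, 100 x 100 x 30 mm. Origin at the centre of its underside.
- striped_mug: Bystander: striped mug, 83 x 115 mm with its handle, 86 mm high. Origin at the centre of its underside.

How it is judged (in metres and radians):
On the way:
1. Rail held above its seat, the four jars upright in one row in the rack, fronts level with the cheek fronts (5.5 mm forward to 6 mm back) (x of jar_a_mid in the frame of rack between 0.0165 and 0.028 m and y of jar_a_mid in the frame of rack between -0.125 and 0.125 m and angle between each of jar_a_mid, jar_c_mid, jar_d_mid, jar_e_mid's own z axis and vertical below 0.1 rad and x of jar_c_mid in the frame of rack between 0.0145 and 0.026 m and y of jar_c_mid in the frame of rack between -0.125 and 0.125 m and x of jar_d_mid in the frame of rack between 0.0185 and 0.03 m and y of jar_d_mid in the frame of rack between -0.125 and 0.125 m and x of jar_e_mid in the frame of rack between 0.0165 and 0.028 m and y of jar_e_mid in the frame of rack between -0.125 and 0.125 m and contact force between the fingers and rail above 1 N and z of rail in the frame of rack above 0.005 m), for 0.2 s.
At the end, for the whole second after the job is handed in: Rail released at rest, fully down in both slots (3 mm), back face 6 mm before to 2 mm past the cheek fronts, centred within 11 mm, parallel (0.04 rad); all four jars upright (0.1 rad) at rest between the cheeks, fronts level with the cheek fronts (5.5 mm forward to 6 mm back) (x of jar_a_mid in the frame of rack between 0.0165 and 0.028 m and y of jar_a_mid in the frame of rack between -0.125 and 0.125 m and angle between each of jar_a_mid, jar_c_mid, jar_d_mid, jar_e_mid's own z axis and vertical below 0.1 rad and x of jar_c_mid in the frame of rack between 0.0145 and 0.026 m and y of jar_c_mid in the frame of rack between -0.125 and 0.125 m and x of jar_d_mid in the frame of rack between 0.0185 and 0.03 m and y of jar_d_mid in the frame of rack between -0.125 and 0.125 m and x of jar_e_mid in the frame of rack between 0.0165 and 0.028 m and y of jar_e_mid in the frame of rack between -0.125 and 0.125 m and x of rail in the frame of rack between -0.006 and 0.002 m and y of rail in the frame of rack between -0.011 and 0.011 m and z of rail in the frame of rack below 0.003 m and angle between the x axis of rail and the x axis of rack, either way round below 0.04 rad and angle between rail's own z axis and vertical below 0.05 rad and linear speed of each of rail, jar_a, jar_c, jar_d, jar_e below 0.02 m/s); the robot touches nothing.
It fails at once if A jar is tipped (angle between any of jar_a_mid, jar_c_mid, jar_d_mid, jar_e_mid's own z axis and vertical above 0.4 rad).
It fails at once if The gripper or arm touches a jar (more than 2 N) (contact force between any of the fingers, the arm and jar_a above 2 N or contact force between any of the fingers, the arm and jar_c above 2 N or contact force between any of the fingers, the arm and jar_d above 2 N or contact force between any of the fingers, the arm and jar_e above 2 N).
It fails at once if A bystander is moved by more than 20 mm (distance of any of salt_shaker, white_mug, egg_cup, coasters, striped_mug from where it was at the start of the episode above 0.02 m).
It also fails if it takes over 48 s, if anything falls off the work surface, if the arm or the gripper's body presses on something with over 40 N, if the wrist force passes 120 N, or if a joint passes its speed limit or range.

## Robot

A 6-joint arm with a two-finger parallel gripper is mounted at the origin on a cart in front of the work surface, level with it; the furniture and walls round the work are solid. World frame = base frame: x ahead of the robot, y to its left, z up, the work surface at z = 0. Lengths are in mm, angles in rad, forces in N, time in s.
With the tool pointing down it reaches from about 325 to 900 mm from the base axis. Payload 6.1 kg.
Tool frame: the origin (TCP) lies at the very end of the fingers, on their centre line; the grasp point (between the pads) lies 19 mm behind it (manip.tcp_to_grasp is the distance from the TCP to the grasp point, in mm); z points along the fingers, y is the line along which they close (so a half turn about z gives the same grasp; the last joint's range is limited). The gripper opens to 87 mm and grips with 3 to 60 N. Pads are 19 mm wide; open, the fingers measure 117 mm over their backs; the gripper's body (75 mm by 190 mm) begins 51 mm behind the grasp point.
Start: joints at [-1.378, 0.22, 1.526, -0, 1.395, -0.126], TCP at [195.885, -593.502, 222.538] pointing down, gripper open.
Joint ranges: [-2.98, 2.98], [-0.91, 2.08], [0.09, 2.57], [-1.24, 4.39], [0.2, 2.65], [-2.68, 2.68]. Speed limits (rad/s): [2.57, 2.57, 3.01, 3.14, 3.14, 3.14].

## Interface

Orientations are given as a unit quaternion [w, x, y, z].
In Python, from plant import telemetry, viewer, job, manip gives the robot as it stands. The module is installed in compiled form; this text tells all that it offers.
- The arm moves only by the tool move_arm, never from a script. Its argument "deltas" is a list of rows, each an object of numbers: "rx", "ry", "rz": the turn, a rotation vector about the tool's x, y, z each as a share of 360 degrees, from -1 to 1; "x", "y", "z": the shift along the tool's x, y, z each as a share of 0.1 m, from -1 to 1; "grip": the opening in per cent of the stroke, from 0 (shut) to 100 (fully open). In form: [{"rx": .., "ry": .., "rz": .., "x": .., "y": .., "z": .., "grip": ..}, ...]. A call has 1 to 20 rows; each row is the pose to reach, as a shift and turn from the pose commanded when the call began, along the tool's axes at that moment, turning the shorter way round; what a row does not reach only later rows make up. A row lasts 1/8 s, in which the tool goes at most 62.5 mm and 10.7 degrees, less where a joint would pass 70% of its speed; a pose out of reach is approached as far as the arm can. A call with a number of a shift or a turn outside -1 to 1 is refused whole. A call with a gripper value outside its range is refused whole. The fingers move at their own pace and stop on an object; "squeeze" is the grip in N (left out, the last holds). Time passes only in rows, so rows that repeat a pose let the fingers close. It gives the time, the measured TCP pose, the force and the opening at its end, in the units of the state.
- telemetry.sense(): the state, without advancing time (a new reading comes with each control period).
- viewer.get_image(name): name is "scene" or "top" or "wrist"; returns (picture, depth): 400x640x3 uint8, blue, green, red; 400x640 float32, mm along the optical axis (not along the pixel's ray), 0 where there is no reading.
- viewer.camera_info(name): a dict with "K" (3x3 intrinsics, pixels), "extrinsics" (4x4, takes a point from camera to world coordinates); the wrist camera has in their place "hand_eye" (4x4, takes a point from camera to tool coordinates, whose origin is the TCP and whose axes are the flange's). Camera axes: x right, y up, looking along -z (the intrinsics and any distortion apply to the point x, -y, -z); pixel columns grow to the right and rows downward; lengths in mm; the calibration is good to about 2 mm. A picture is of the moment at which its call begins: read the wrist's pose just before it. camera_info takes no time and is no camera call.
- job.finish_job(): hands the job in, once; it reports no verdict.
The state is a dict: "time_s": time; "qpos": joint angles; "qd": joint speeds; "tau": joint torques, N m; "position": TCP position; "ee_rot": TCP orientation; "force": force on the tool from outside, world axes, zero at the start; "torque": the same for the moment, N m; "finger_gap": opening from 0.0 (shut) to 1.0 (fully open).
Only numpy, scipy, OpenCV 4.12 (cv2) and the standard library are available. Lean on these libraries where they do the work, as an engineer would, in place of code of your own. Each camera call takes 0.05 s, during which the arm holds its last target. There are 200 camera calls.

## Working session

There is one attempt and no reset: what is moved stays moved. The work goes in short steps, Python scripts to look and compute and a tool call to move; the robot and the scene stay as the last step left them, time stands still between calls to the robot, and variables do not carry over. Pictures are saved under pics/ and viewed, on a budget of 10 in all, crops included, one or two more only if the job needs it, and the job is handed in when it is done.

Besides the shell and the picture viewer there is one more tool, called after "Call:" by a JSON object that holds its "name" and its "arguments", one argument or row to a line. move_arm: Moves the arm, as the interface text tells. Its arguments: {"type":"object","properties":{"deltas":{"type":"array","items":{"type":"object","properties":{"rx":{"type":"number","minimum":-1,"maximum":1},"ry":{"type":"number","minimum":-1,"maximum":1},"rz":{"type":"number","minimum":-1,"maximum":1},"x":{"type":"number","minimum":-1,"maximum":1},"y":{"type":"number","minimum":-1,"maximum":1},"z":{"type":"number","minimum":-1,"maximum":1},"grip":{"type":"number"}}}},"squeeze":{"type":"number"}},"required":["deltas"]}

```bash
mkdir -p pics
cat > h.py <<'E'
import numpy as np, cv2
from plant import telemetry, viewer, job, manip
from scipy.spatial.transform import Rotation as R
def cloud(n):
    s=telemetry.sense(); im,d=viewer.get_image(n); ci=viewer.camera_info(n); K=np.array(ci['K'])
    v,u=np.mgrid[:400,:640]
    dist=ci.get('distortion')
    p=np.stack([u,v],-1).reshape(-1,1,2).astype(float)
    q=cv2.undistortPoints(p,K,None if dist is None else np.array(dist,float)).reshape(400,640,2)
    P=np.stack([q[...,0]*d,-q[...,1]*d,-d],-1)
    if n=='wrist':
        H=np.array(ci['hand_eye']); T=np.eye(4); w,x,y,z=s['ee_rot']
        T[:3,:3]=R.from_quat([x,y,z,w]).as_matrix(); T[:3,3]=s['position']; E=T@H
    else: E=np.array(ci['extrinsics'])
    W=P@E[:3,:3].T+E[:3,3]; W[d==0]=np.nan
    return im,d,W
E
python3 - <<'E'
from h import *
for n in('scene','top'):
    im,d,W=cloud(n); cv2.imwrite(f'pics/{n}0.png',im); np.save(f'{n}0.npy',W); ci=viewer.camera_info(n); print(n,{k:np.array(v).round(2).tolist() if not isinstance(v,str) else v for k,v in ci.items()})
print(telemetry.sense())
print({k:getattr(manip,k) for k in dir(manip) if k[0]!='_'})
E
```

```text
scene {'K': [[408.86, 0.0, 323.4], [0.0, 408.86, 200.99], [0.0, 0.0, 1.0]], 'extrinsics': [[-0.76, 0.27, -0.6, -407.02], [-0.65, -0.3, 0.7, 1046.36], [0.01, 0.92, 0.4, 702.74], [0.0, 0.0, 0.0, 1.0]]}
top {'K': [[390.69, 0.0, 319.09], [0.0, 390.69, 198.7], [0.0, 0.0, 1.0]], 'extrinsics': [[0.04, 0.95, -0.32, 7.11], [-1.0, 0.04, -0.01, -57.93], [0.0, 0.32, 0.95, 1583.52], [0.0, 0.0, 0.0, 1.0]]}
{'time_s': 0.1, 'qpos': array([-1.37813174e+00,  2.21148474e-01,  1.52748639e+00,  1.33278103e-05,
        1.39470584e+00, -1.26087616e-01]), 'qd': array([-0.0002601 , -0.00072482, -0.00261679, -0.00023663,  0.00106533,
       -0.00193038]), 'tau': array([ 1.07287782e-03, -4.95945454e+01, -3.88520086e+01,  7.02468446e-02,
        5.14679868e-02, -5.36211553e-05]), 'position': array([ 195.76453076, -592.96509433,  221.55135843]), 'ee_rot': array([-8.73763288e-04,  9.87326299e-01,  1.58701026e-01, -2.25335351e-05]), 'force': array([ 0.89522797, -0.10000867, -0.11275464]), 'torque': array([ 0.03623363,  0.00332284, -0.03300115]), 'finger_gap': 1.000015020941766}
{'IKError': <class 'plant.IKError'>, 'tcp_to_grasp': 18.700000000000003}
```

View pics/top0.png

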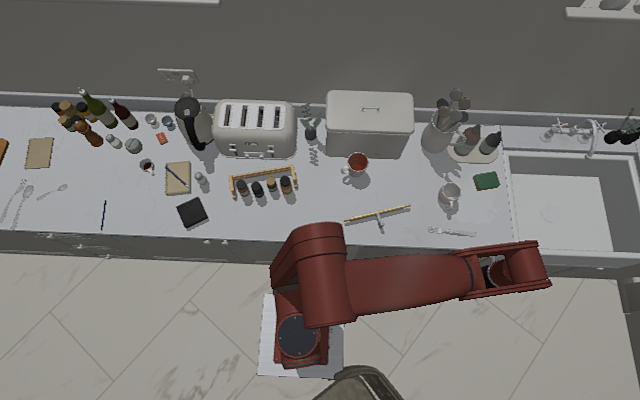

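View pics/scene0.png

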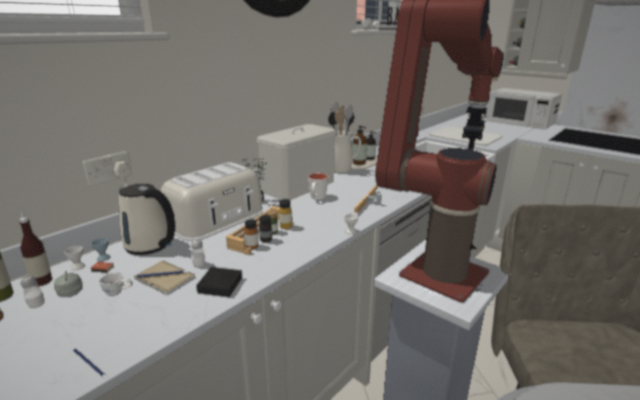

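The top view shows the rack at about (262,180), with jars at (242,187), (257,189), (271,184) and (286,184). The rail is at (377,214) with its handle towards the robot. The coasters are at (192,212), the salt shaker at (201,178), a red-inside mug at (357,162) and the other mug at (450,195). The scene view shows the egg cup near (350,222), between the rack and the rail.

Run:
```python
from h import *
W=np.load('top0.npy'); S=np.load('scene0.npy')
im=cv2.imread('pics/top0.png')
a=cv2.resize(im[155:245,220:300],None,fx=6,fy=6,interpolation=cv2.INTER_CUBIC)
b=cv2.resize(cv2.imread('pics/top0.png')[190:240,335:415],None,fx=6,fy=6,interpolation=cv2.INTER_CUBIC)
out=np.zeros((540+0,800,3),np.uint8); 
out[:540,:480]=a; cv2.imwrite('pics/rackcrop.png',a)
def g(W,u,v): return W[v,u].round(0)
for n,u,v in [('mugred',357,158),('mug2',450,188),('jar',242,184),('jar',257,187),('jar',271,182),('jar',286,182),('coast',192,210),('rail l',345,220),('rail r',410,206),('handle',380,225),('table',320,210),('cheekL',234,180),('cheekR',295,175)]: print(n,g(W,u,v))
for n,u,v in [('egg',350,217),('salt',197,243)]: print(n,g(S,u,v))
# rail points
m=(W[...,2]>15)&(W[...,2]<60); m[:,:335]=0;m[:,415:]=0;m[:195]=0;m[240:]=0
v,u=np.where(m); P=W[m]; 
for i in range(0,len(P),6): print(u[i],v[i],P[i].round(0))
```

```text
mugred [ 723. -197.   49.]
mug2 [ 611. -597.   25.]
jar [563. 273. 100.]
jar [555. 212.  94.]
jar [584. 158.  81.]
jar [576.  94. 107.]
coast [464. 483.  32.]
rail l [ 447. -152.   37.]
rail r [ 532. -430.   -1.]
handle [ 434. -297.   30.]
table [496. -48.   3.]
cheekL [613. 329.  11.]
cheekR [632.  64.  49.]
egg [397. -44.  47.]
salt [594. 468.  82.]
410 203 [ 533. -422.   35.]
411 204 [ 530. -427.   31.]
407 205 [ 524. -409.   35.]
399 206 [ 519. -377.   32.]
405 206 [ 519. -401.   37.]
395 207 [ 510. -357.   44.]
401 207 [ 514. -384.   34.]
390 208 [ 510. -340.   28.]
396 208 [ 506. -361.   44.]
385 209 [ 501. -317.   40.]
391 209 [ 505. -344.   29.]
399 209 [ 510. -379.   18.]
385 210 [ 497. -317.   39.]
391 210 [ 503. -345.   23.]
378 211 [ 491. -288.   39.]
384 211 [ 493. -313.   36.]
372 212 [ 487. -264.   34.]
378 212 [ 488. -288.   36.]
384 212 [ 494. -316.   19.]
373 213 [ 482. -267.   37.]
379 213 [ 487. -294.   26.]
367 214 [ 478. -243.   33.]
373 214 [ 480. -268.   31.]
379 214 [ 479. -292.   37.]
364 215 [ 474. -231.   29.]
370 215 [ 479. -258.   17.]
380 215 [ 476. -297.   33.]
360 216 [ 467. -214.   36.]
366 216 [ 471. -240.   28.]
351 217 [ 462. -177.   35.]
357 217 [ 463. -202.   35.]
364 217 [ 470. -233.   16.]
346 218 [ 456. -156.   35.]
352 218 [ 457. -181.   38.]
358 218 [ 463. -207.   19.]
345 219 [ 452. -152.   34.]
351 219 [ 454. -177.   31.]
379 219 [ 458. -292.   35.]
347 220 [ 450. -161.   30.]
381 220 [ 455. -301.   31.]
382 221 [ 446. -302.   50.]
383 222 [ 442. -307.   48.]
379 224 [ 441. -294.   20.]
381 225 [ 429. -298.   49.]
383 226 [ 433. -311.   21.]
```

View pics/rackcrop.png

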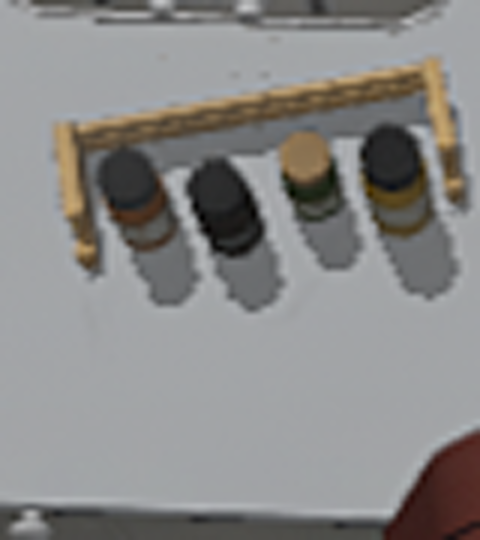

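Run:
```python
from h import *
c=viewer.camera_info('wrist'); print(np.array(c['hand_eye']).round(2),np.array(c['K']).round(1))
W=np.load('top0.npy')
m=(W[...,2]>28)&(W[...,2]<42); m[:,:335]=0;m[:,415:]=0;m[:195]=0;m[219:]=0
P=W[m]; f=cv2.fitLine(P[:,:2].astype(np.float32),cv2.DIST_HUBER,0,.01,.01).ravel(); print(f, np.arctan2(-f[0],f[1]),np.arctan(-f[0]/f[1]),P[:,1].min(),P[:,1].max())
m=(W[...,2]>40)&(W[...,2]<60); m[:,:370]=0;m[:,392:]=0;m[:218]=0;m[235:]=0
print(np.median(W[m],0),m.sum())
```

```text
[[-0.0000e+00  9.7000e-01  2.5000e-01  6.9130e+01]
 [ 1.0000e+00  0.0000e+00  0.0000e+00  6.0000e-02]
 [-0.0000e+00  2.5000e-01 -9.7000e-01 -1.6316e+02]
 [ 0.0000e+00  0.0000e+00  0.0000e+00  1.0000e+00]] [[339.1   0.  322.7]
 [  0.  339.1 204. ]
 [  0.    0.    1. ]]
[ 2.7617696e-01 -9.6110678e-01  4.8978342e+02 -2.9215317e+02] -2.8617787 0.27981406 -427.14780998341195 -156.45895765174305
[ 436.18810261 -300.79142193   49.94131614] 18
```

Call:
{"name": "move_arm", "arguments": {
  "deltas": [
    {"x":0.5,"y":-0.3,"z":0},
    {"x":1,"y":-0.65,"z":0.1,"rz":0.006},
    {"x":1,"y":-0.65,"z":0.1,"rz":0.006}
  ]
}}

```text
invalid input at $.deltas[0]: expected keys rx, ry, rz, x, y, z, grip
```

Call:
{"name": "move_arm", "arguments": {
  "deltas": [
    {"x":0.5,"y":-0.3,"z":0,"rx":0,"ry":0,"rz":0,"grip":100},
    {"x":1,"y":-0.65,"z":0.1,"rz":0.006,"rx":0,"ry":0,"grip":100},
    {"x":1,"y":-0.65,"z":0.1,"rz":0.006,"rx":0,"ry":0,"grip":100}
  ]
}}

```text
time_s: 0.48
position: [272.4, -496.5, 210.9]
ee_rot: [-0.002, 0.99, 0.142, 0.0]
force: [0.2, -0.7, -0.2]
finger_gap: 0.998
```

Call:
{"name": "move_arm", "arguments": {
  "deltas": [
    {"x":0.5,"y":-0.3,"z":0.1,"rx":0,"ry":0,"rz":0,"grip":100},
    {"x":1,"y":-0.65,"z":0.2,"rz":0,"rx":0,"ry":0,"grip":100},
    {"x":1,"y":-0.65,"z":0.2,"rz":0,"rx":0,"ry":0,"grip":100}
  ]
}}

```text
time_s: 0.85
position: [349.9, -407.4, 191.4]
ee_rot: [-0.001, 0.99, 0.142, -0.0]
force: [0.0, -0.6, 1.4]
finger_gap: 0.999
```

Call:
{"name": "move_arm", "arguments": {
  "deltas": [
    {"x":0.5,"y":-0.3,"z":0.1,"rx":0,"ry":0,"rz":0,"grip":100},
    {"x":0.85,"y":-0.65,"z":0.2,"rz":0,"rx":0,"ry":0,"grip":80},
    {"x":0.85,"y":-0.65,"z":0.2,"rz":0,"rx":0,"ry":0,"grip":60},
    {"x":0.85,"y":-0.65,"z":0.2,"rz":0,"rx":0,"ry":0,"grip":60}
  ]
}}

```text
time_s: 1.35
position: [411.7, -325.8, 172.9]
ee_rot: [0.001, 0.99, 0.14, -0.0]
force: [-0.1, -1.2, 0.3]
finger_gap: 0.742
```

Run:
```python
from h import *
print(telemetry.sense())
im,d,W=cloud('wrist'); cv2.imwrite('pics/w1.png',im); np.save('w1.npy',W)
```

```text
{'time_s': 1.35, 'qpos': array([-8.19047337e-01,  2.21458374e-02,  1.83897900e+00, -1.03050732e-03,
        1.27954289e+00,  4.71192362e-01]), 'qd': array([-0.01888331, -0.00104089, -0.00800533,  0.00161219,  0.00064337,
        0.00551814]), 'tau': array([ 9.55628715e-01, -3.82093263e+01, -3.67214656e+01,  1.58049208e-01,
        4.87465120e-02,  4.92920997e-03]), 'position': array([ 411.74726885, -325.83411949,  172.94189415]), 'ee_rot': array([ 6.62040635e-04,  9.90156229e-01,  1.39964944e-01, -1.38693372e-04]), 'force': array([-0.05398525, -1.194021  ,  0.25889639]), 'torque': array([-0.02541453,  0.01335498, -0.03887541]), 'finger_gap': 0.7420266008773803}
```

View pics/w1.png

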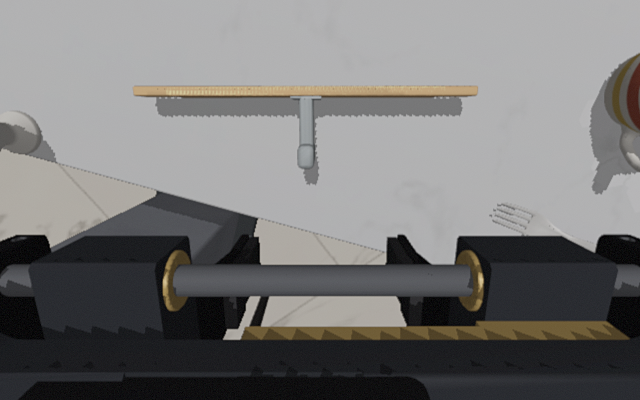

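The wrist view shows the rail level along row 90, columns 134–477, and the handle leg's top at (306,157). The egg cup is at the left edge and a fork at the right.

Run:
```python
from h import *
W=np.load('w1.npy')
m=(W[...,2]>25)&(W[...,2]<45); m[84>np.arange(400)]=0; m[98:]=0; m[:,:130]=0;m[:,480:]=0
P=W[m]; f=cv2.fitLine(P[:,:2].astype(np.float32),cv2.DIST_HUBER,0,.01,.01).ravel(); print(P[:,2].max(),f,np.arctan(-f[0]/f[1]))
t=(P[:,:2]-f[2:])@f[:2]; print(np.ptp(t), f[2:]+f[:2]*(t.max()+t.min())/2)
m=(W[...,2]>40); m[:140]=0;m[175:]=0;m[:,:290]=0;m[:,325:]=0
print(np.median(W[m],0),W[m].min(0),W[m].max(0),m.sum())
q=telemetry.sense()['ee_rot'];print(R.from_quat([q[1],q[2],q[3],q[0]]).as_matrix().round(4), telemetry.sense()['position'])
```

```text
39.500511242277184 [ 2.7705461e-01 -9.6085417e-01  4.9354892e+02 -2.8838144e+02] 0.28072736
289.442655860861 [ 493.22545876 -287.25964311]
[ 442.3612294  -301.93741344   52.19438913] [ 431.99712796 -310.18246656   41.85769227] [ 451.89689682 -293.88818761   54.7070278 ] 380
[[ 9.611e-01  2.762e-01  2.000e-04]
 [ 2.762e-01 -9.611e-01 -1.400e-03]
 [-2.000e-04  1.400e-03 -1.000e+00]] [ 411.65641958 -326.10356295  173.0937169 ]
```

Call:
{"name": "move_arm", "arguments": {
  "deltas": [
    {"x":0.35,"y":-0.15,"z":0.4,"rx":0,"ry":0,"rz":0,"grip":50},
    {"x":0.35,"y":-0.15,"z":0.9,"rz":0,"rx":0,"ry":0,"grip":50},
    {"x":0.35,"y":-0.15,"z":1,"rz":0,"rx":0,"ry":0,"grip":50},
    {"x":0.35,"y":-0.15,"z":1,"rz":0,"rx":0,"ry":0,"grip":50}
  ]
}}

```text
time_s: 1.9
position: [441.1, -301.3, 72.9]
ee_rot: [-0.0, 0.99, 0.139, -0.0]
force: [0.9, 0.1, 0.8]
finger_gap: 0.504
```

Call:
{"name": "move_arm", "arguments": {
  "deltas": [
    {"x":0,"y":0,"z":0.3,"rx":0,"ry":0,"rz":0,"grip":50},
    {"x":0,"y":0,"z":0.5,"rz":0,"rx":0,"ry":0,"grip":50},
    {"x":0,"y":0,"z":0.62,"rz":0,"rx":0,"ry":0,"grip":50},
    {"x":0,"y":0,"z":0.62,"rz":0,"rx":0,"ry":0,"grip":50}
  ]
}}

```text
time_s: 2.4
position: [441.8, -300.8, 11.3]
ee_rot: [0.0, 0.99, 0.14, 0.0]
force: [-0.6, -0.4, -0.1]
finger_gap: 0.497
```

Run:
```python
from h import *
print(telemetry.sense())
im,d,W=cloud('wrist'); cv2.imwrite('pics/w2.png',im)
```

```text
{'time_s': 2.4, 'qpos': array([-7.45348837e-01,  2.64600486e-01,  1.91080885e+00, -7.07764336e-05,
        9.65464076e-01,  5.44962168e-01]), 'qd': array([ 0.00406331, -0.01477965, -0.00760655, -0.00119832,  0.00594123,
        0.00145607]), 'tau': array([-9.75968409e-02, -4.30551517e+01, -3.05938447e+01,  6.20378600e-02,
       -1.52758816e-01, -1.13255097e-03]), 'position': array([ 441.81705033, -300.84005646,   11.26592528]), 'ee_rot': array([2.96869716e-04, 9.90179227e-01, 1.39803317e-01, 2.05041038e-04]), 'force': array([-0.57025368, -0.40448448, -0.05567202]), 'torque': array([ 0.02197648, -0.00917584, -0.02145609]), 'finger_gap': 0.49744501704278515}
```

View pics/w2.png

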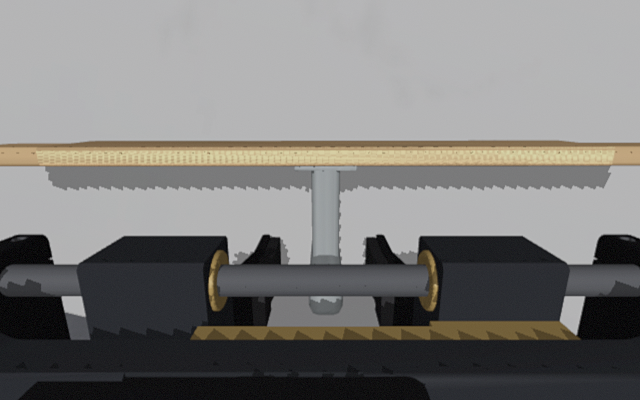

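The leg is centred between the pads at column 327, and the rail is parallel to the closing line. I'm closing the fingers and lifting.

Call:
{"name": "move_arm", "arguments": {
  "squeeze": 55,
  "deltas": [
    {"x":0,"y":0,"z":0,"rx":0,"ry":0,"rz":0,"grip":0},
    {"x":0,"y":0,"z":0,"rx":0,"ry":0,"rz":0,"grip":0},
    {"x":0,"y":0,"z":0,"rx":0,"ry":0,"rz":0,"grip":0},
    {"x":0,"y":0,"z":0,"rx":0,"ry":0,"rz":0,"grip":0},
    {"x":0,"y":0,"z":0,"rx":0,"ry":0,"rz":0,"grip":0},
    {"x":0,"y":0,"z":0,"rx":0,"ry":0,"rz":0,"grip":0}
  ]
}}

```text
time_s: 3.2
position: [441.8, -300.3, 10.8]
ee_rot: [0.0, 0.99, 0.14, 0.0]
force: [0.3, -0.1, 3.1]
finger_gap: 0.159
```

Call:
{"name": "move_arm", "arguments": {
  "deltas": [
    {"x":0,"y":0,"z":-0.1,"rx":0,"ry":0,"rz":0,"grip":0},
    {"x":0,"y":0,"z":-0.3,"rx":0,"ry":0,"rz":0,"grip":0},
    {"x":0,"y":0,"z":-0.6,"rx":0,"ry":0,"rz":0,"grip":0},
    {"x":0,"y":0,"z":-0.9,"rx":0,"ry":0,"rz":0,"grip":0},
    {"x":0,"y":0,"z":-1,"rx":0,"ry":0,"rz":0,"grip":0},
    {"x":0,"y":0,"z":-1,"rx":0,"ry":0,"rz":0,"grip":0}
  ]
}}

```text
time_s: 3.95
position: [441.7, -300.2, 110.8]
ee_rot: [0.0, 0.99, 0.14, 0.0]
force: [-0.5, -0.7, -1.8]
finger_gap: 0.162
```

Call:
{"name": "move_arm", "arguments": {
  "deltas": [
    {"x":0.06,"y":-0.2,"z":0,"rx":0,"ry":0,"rz":0,"grip":0},
    {"x":0.14,"y":-0.6,"z":0,"rx":0,"ry":0,"rz":0,"grip":0},
    {"x":0.25,"y":-1,"z":0,"rx":0,"ry":0,"rz":0,"grip":0}
  ]
}}

```text
time_s: 4.32
position: [436.3, -194.4, 108.6]
ee_rot: [-0.001, 0.99, 0.14, -0.001]
force: [0.7, 0.8, -2.0]
finger_gap: 0.152
```

Call:
{"name": "move_arm", "arguments": {
  "deltas": [
    {"x":0.12,"y":-0.5,"z":0,"rx":0,"ry":0,"rz":0,"grip":0},
    {"x":0.25,"y":-1,"z":0,"rx":0,"ry":0,"rz":0,"grip":0}
  ]
}}

```text
time_s: 4.58
position: [432.3, -91.2, 108.9]
ee_rot: [-0.001, 0.99, 0.14, -0.001]
force: [0.6, -0.0, -1.9]
finger_gap: 0.156
```

Call:
{"name": "move_arm", "arguments": {
  "deltas": [
    {"x":0.12,"y":-0.5,"z":0,"rx":0,"ry":0,"rz":0,"grip":0},
    {"x":0.25,"y":-1,"z":0,"rx":0,"ry":0,"rz":0,"grip":0}
  ]
}}

```text
time_s: 4.82
position: [428.3, 11.6, 109.0]
ee_rot: [-0.001, 0.99, 0.14, -0.001]
force: [0.5, 0.3, -2.3]
finger_gap: 0.156
```

Call:
{"name": "move_arm", "arguments": {
  "deltas": [
    {"x":0.12,"y":-0.5,"z":0,"rx":0,"ry":0,"rz":0,"grip":0},
    {"x":0.25,"y":-1,"z":0,"rx":0,"ry":0,"rz":0,"grip":0}
  ]
}}

```text
time_s: 5.08
position: [424.4, 114.2, 109.1]
ee_rot: [-0.0, 0.99, 0.14, -0.001]
force: [1.1, -0.4, -2.2]
finger_gap: 0.156
```

Call:
{"name": "move_arm", "arguments": {
  "deltas": [
    {"x":0,"y":-0.3,"z":0,"rx":0,"ry":0,"rz":0,"grip":0},
    {"x":0,"y":-0.5,"z":0,"rx":0,"ry":0,"rz":0.005,"grip":0},
    {"x":0,"y":-0.5,"z":0,"rx":0,"ry":0,"rz":0.01,"grip":0},
    {"x":0,"y":-0.5,"z":0,"rx":0,"ry":0,"rz":0.01,"grip":0}
  ]
}}

```text
time_s: 5.58
position: [411.9, 159.8, 109.7]
ee_rot: [0.0, 0.994, 0.109, -0.001]
force: [-0.1, -0.3, -2.4]
finger_gap: 0.159
```

Run:
```python
from h import *
print(telemetry.sense())
im,d,W=cloud('wrist'); cv2.imwrite('pics/w3.png',im);np.save('w3.npy',W)
im,d,W=cloud('top'); cv2.imwrite('pics/t3.png',im);np.save('t3.npy',W)
```

```text
{'time_s': 5.575, 'qpos': array([ 1.91451464e-01, -1.10050841e-01,  2.09401261e+00, -2.25810293e-04,
        1.15938371e+00,  1.54351340e+00]), 'qd': array([-0.01801395, -0.00044273, -0.00944007,  0.00078477, -0.00013346,
       -0.0158785 ]), 'tau': array([  0.56826487, -30.90110064, -36.24583125,   0.08555191,
        -0.14627694,   0.19345991]), 'position': array([411.88172108, 159.82372409, 109.65053563]), 'ee_rot': array([ 1.74955137e-04,  9.94020041e-01,  1.09194227e-01, -8.64981730e-04]), 'force': array([-0.10892704, -0.30755097, -2.41173261]), 'torque': array([-0.00528563,  0.10045331, -0.022966  ]), 'finger_gap': 0.1585267125354196}
```

View pics/w3.png

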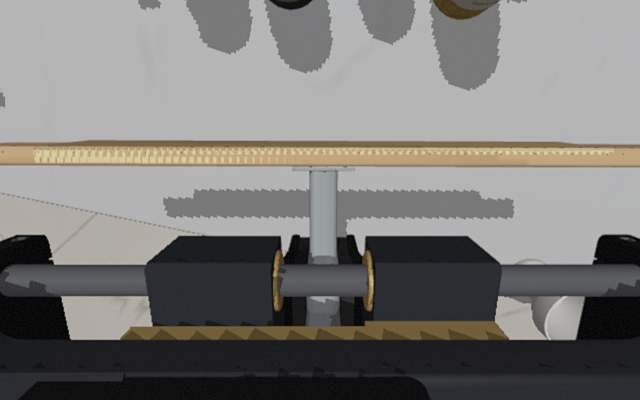

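The wrist camera sees only the jars' fronts at rows 0–15. I'll tilt the tool to look at the rack.

Call:
{"name": "move_arm", "arguments": {
  "deltas": [
    {"x":0,"y":-0.1,"z":-0.2,"rx":0,"ry":0.025,"rz":0,"grip":0},
    {"x":0,"y":-0.2,"z":-0.2,"rx":0,"ry":0.05,"rz":0,"grip":0},
    {"x":0,"y":-0.2,"z":-0.2,"rx":0,"ry":0.07,"rz":0,"grip":0},
    {"x":0,"y":-0.2,"z":-0.2,"rx":0,"ry":0.07,"rz":0,"grip":0}
  ]
}}

```text
time_s: 6.18
position: [405.9, 178.5, 128.4]
ee_rot: [-0.023, 0.971, 0.106, 0.215]
force: [-0.2, -0.3, -2.4]
finger_gap: 0.159
```

Run:
```python
from h import *
s=telemetry.sense();print(s['position'],s['ee_rot'],s['time_s'])
im,d,W=cloud('wrist'); cv2.imwrite('pics/w4.png',im);np.save('w4.npy',W)
```

```text
[405.94451591 178.46463191 128.41170769] [-0.02338214  0.97050061  0.10614976  0.21520704] 6.175
```

View pics/w4.png

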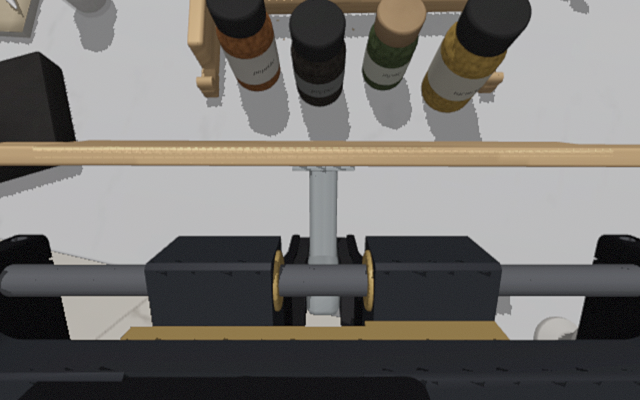

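The tilted wrist view shows the rack clearly. The left cheek and hook are at (205,20–95), the right hook is partly visible at (492,82) behind the yellow jar, and the back slat runs along the top. Next is fitting the rack pose and jar positions from this depth image.

```bash
cat > f.py <<'E'
from h import *
im=cv2.imread('pics/w4.png'); W=np.load('w4.npy')
hsv=cv2.cvtColor(im,cv2.COLOR_BGR2HSV)
wood=(hsv[...,0]>8)&(hsv[...,0]<24)&(hsv[...,1]>60)
Z=W[...,2]
def show(n,m):
    P=W[m]; print(n,m.sum(),np.nanmedian(P,0).round(1),np.nanpercentile(P,2,axis=0).round(1),np.nanpercentile(P,98,axis=0).round(1)); return P
box=lambda u0,u1,v0,v1:((np.arange(640)>=u0)&(np.arange(640)<u1))[None,:]&((np.arange(400)>=v0)&(np.arange(400)<v1))[:,None]
show('hookL',wood&box(190,225,70,100)); show('hookR',wood&box(480,510,65,95)); show('cheekLtop',wood&box(185,220,0,60)&(Z>42)); show('slat',wood&box(260,440,0,20))
show('table',box(100,180,60,130)); show('tableR',box(530,620,40,120))
E
python3 - <<'E'
exec(open('f.py').read())
P=W[wood&box(260,310,0,20)|wood&box(345,375,0,20)|wood&box(425,440,0,20)]
for a,b in((30,60),(45,55),(20,45)):
    Q=P[(P[:,2]>a)&(P[:,2]<b)]
    if len(Q)>20: f=cv2.fitLine(Q[:,:2].astype(np.float32),cv2.DIST_HUBER,0,.01,.01).ravel(); print(a,b,len(Q),f,np.arctan(-f[0]/f[1]),Q.min(0),Q.max(0))
for n,(u0,u1,v0,v1) in dict(a=(215,282,0,92),e=(290,347,0,108),c=(362,424,0,92),d=(420,532,0,112)).items():
    m=box(u0,u1,v0,v1)&(Z>8)&(Z<130)&~(wood&(Z<52)); Q=W[m&(Z>20)&(Z<40)]
    cap=W[m&(Z>78)]; top=np.percentile(cap[:,2],97); 
    print(n,'top',top.round(1),'cap',np.median(cap[cap[:,2]>top-4],0).round(1),'body front',Q.shape, np.percentile(Q,[5,50,95],axis=0).round(1).tolist() if len(Q) else '')
mm=wood&box(185,225,0,100)
for v in range(0,100,5):
    us=np.where(mm[v])[0]
    if len(us): print(v,us.min(),us.max(),W[v,us.min()+2].round(0),W[v,us[len(us)//2]].round(0),W[v,us.max()-2].round(0))
E
```

```text
hookL 508 [537.4 315.5  15.4] [531.9 310.3   3.9] [554.9 324.3  25.6]
hookR 459 [594.   64.3  24.3] [565.9  54.5   4.3] [601.6  93.2  76.7]
cheekLtop 962 [571.6 323.5  50.7] [553.9 293.4  42.6] [595.1 333.8  82.6]
slat 2150 [629.  176.   23.6] [578.4 123.7   9.1] [666.4 281.8  86.4]
table 5600 [520.9 385.6   1.2] [ 4.851e+02  3.451e+02 -2.000e-01] [558.1 426.9   2.6]
tableR 7200 [627.6 -24.9   1.2] [ 5.844e+02 -6.620e+01 -1.000e-01] [672.9  17.2   2.6]
20 45 349 [ 2.2837281e-01 -9.7357374e-01  6.4245490e+02  2.2515848e+02] 0.230406 [626.64680085 121.67585444  20.02877876] [667.50990632 284.95110897  25.24828845]
a top 99.6 cap [557.6 273.1  98.6] body front (615, 3) [[546.3, 256.9, 20.8], [550.4, 267.9, 30.5], [569.6, 290.8, 39.2]]
e top 93.9 cap [563.6 217.1  92.8] body front (498, 3) [[543.8, 195.9, 21.1], [546.7, 212.1, 31.1], [560.0, 233.6, 39.1]]
c top 85.9 cap [589.2 159.8  84.8] body front (560, 3) [[573.4, 144.1, 21.2], [576.0, 162.6, 30.6], [587.2, 179.7, 39.2]]
d top 109.9 cap [581.6  98.7 108.9] body front (436, 3) [[564.3, 80.2, 27.7], [567.9, 106.0, 34.2], [589.5, 122.4,
[... 545 characters left out ...]
] [552. 291.  69.]
45 189 224 [555. 325.  49.] [562. 316.  41.] [551. 292.  63.]
50 192 224 [554. 324.  43.] [559. 316.  39.] [584. 320.   1.]
55 195 219 [555. 325.  35.] [557. 316.  34.] [572. 319.  11.]
60 198 219 [554. 325.  27.] [556. 317.  27.] [568. 318.  10.]
65 201 218 [555. 325.  19.] [556. 318.  20.] [561. 316.  13.]
70 202 218 [551. 324.  17.] [553. 319.  16.] [557. 316.  11.]
75 202 217 [548. 323.  15.] [548. 318.  15.] [550. 314.  14.]
80 196 218 [536. 322.  25.] [538. 314.  26.] [547. 313.  11.]
85 197 218 [533. 321.  23.] [535. 313.  23.] [542. 311.  11.]
90 201 218 [533. 320.  15.] [535. 314.  14.] [537. 310.  10.]
95 204 218 [532. 319.   8.] [533. 315.   7.] [535. 311.   5.]
```

Call:
{"name": "move_arm", "arguments": {
  "deltas": [
    {"x":0,"y":0,"z":0,"rx":0,"ry":-0.025,"rz":0,"grip":0},
    {"x":0,"y":0.1,"z":0,"rx":0,"ry":-0.05,"rz":0,"grip":0},
    {"x":0,"y":0.2,"z":0,"rx":0,"ry":-0.07,"rz":0,"grip":0},
    {"x":0,"y":0.3,"z":0,"rx":0,"ry":-0.07,"rz":0,"grip":0},
    {"x":0,"y":0.3,"z":0,"rx":0,"ry":-0.07,"rz":0,"grip":0}
  ]
}}

```text
time_s: 6.85
position: [415.6, 149.5, 130.2]
ee_rot: [-0.0, 0.994, 0.108, 0.0]
force: [-0.6, -0.2, -1.7]
finger_gap: 0.155
```

```bash
cat > g.py <<'E'
from h import *
O=np.array([585.7,190.2]); t=.23; A=np.array([[np.cos(t),np.sin(t)],[-np.sin(t),np.cos(t)]])
def pose():
    s=telemetry.sense(); q=s['ee_rot']; M=R.from_quat([q[1],q[2],q[3],q[0]]).as_matrix()
    p=A@(s['position'][:2]-O); print('t',s['time_s'],'TCP rack xy',p.round(1),'z',s['position'][2].round(1),'yaw',np.arctan2(M[1,0],M[0,0]).round(4),'zaxis',M[:,2].round(4),'F',s['force'].round(1),'gap',round(s['finger_gap'],3))
    return s,M
E
python3 - <<'E'
exec(open('f.py').read()); from g import *
s,M=pose()
# rack check: right hook, cheek points in rack frame
P=W[wood&box(480,515,60,100)&(Z<35)]; r=(P[:,:2]-O)@A.T; print('hookR rack', np.percentile(r,[2,50,98],axis=0).round(1).tolist())
P=W[wood&box(185,225,0,100)&(Z<55)&(Z>2)]; r=(P[:,:2]-O)@A.T; print('L rack', np.percentile(r,[2,50,98],axis=0).round(1).tolist())
# rail in tool frame from new wrist picture
im,d,Wn=cloud('wrist'); np.save('w5.npy',Wn); cv2.imwrite('pics/w5.png',im)
hs=cv2.cvtColor(im,cv2.COLOR_BGR2HSV); wd=(hs[...,0]>8)&(hs[...,0]<24)&(hs[...,1]>60)&box(0,640,135,172)
Q=(Wn[wd]-s['position'])@M; Q=Q[np.isfinite(Q[:,0])]
print('rail tool frame',np.percentile(Q,[2,50,98],axis=0).round(1).tolist())
top=Q[Q[:,2]<np.percentile(Q[:,2],50)+2]
f=np.polyfit(top[:,1],top[:,0],1);print('x vs y',f); g=np.polyfit(Q[:,1],Q[:,2],1); print('z vs y',g)
E
```

```text
hookL 508 [537.4 315.5  15.4] [531.9 310.3   3.9] [554.9 324.3  25.6]
hookR 459 [594.   64.3  24.3] [565.9  54.5   4.3] [601.6  93.2  76.7]
cheekLtop 962 [571.6 323.5  50.7] [553.9 293.4  42.6] [595.1 333.8  82.6]
slat 2150 [629.  176.   23.6] [578.4 123.7   9.1] [666.4 281.8  86.4]
table 5600 [520.9 385.6   1.2] [ 4.851e+02  3.451e+02 -2.000e-01] [558.1 426.9   2.6]
tableR 7200 [627.6 -24.9   1.2] [ 5.844e+02 -6.620e+01 -1.000e-01] [672.9  17.2   2.6]
t 6.85 TCP rack xy [-174.9   -0.8] z 130.2 yaw 0.2166 zaxis [ 1.e-04  1.e-04 -1.e+00] F [-0.6 -0.2 -1.7] gap 0.155
hookR rack [[-22.0, -135.4], [-20.2, -128.9], [-14.2, -122.1]]
L rack [[-22.6, 127.9], [7.3, 130.7], [40.1, 140.3]]
rail tool frame [[49.3, -125.0, -27.3], [54.1, -1.5, -25.8], [57.4, 122.8, -3.0]]
x vs y [-4.28445831e-03  5.32024842e+01]
z vs y [ 6.03597130e-04 -2.37627897e+01]
```

Call:
{"name": "move_arm", "arguments": {
  "deltas": [
    {"x":0.2,"y":0,"z":0.2,"rx":0,"ry":0,"rz":-0.0026,"grip":0},
    {"x":0.45,"y":0,"z":0.5,"rx":0,"ry":0,"rz":-0.0026,"grip":0},
    {"x":0.5,"y":0,"z":0.8,"rx":0,"ry":0,"rz":-0.0026,"grip":0},
    {"x":0.5,"y":0,"z":1.0,"rx":0,"ry":0,"rz":-0.0026,"grip":0},
    {"x":0.5,"y":0,"z":1.0,"rx":0,"ry":0,"rz":-0.0026,"grip":0}
  ]
}}

```text
time_s: 7.52
position: [461.7, 161.1, 29.5]
ee_rot: [-0.0, 0.993, 0.117, -0.001]
force: [-0.7, 0.5, -2.1]
finger_gap: 0.159
```

Run:
```python
from g import *
pose()
```

```text
t 7.525 TCP rack xy [-1.274e+02 -1.000e-01] z 29.5 yaw 0.2351 zaxis [-2.5e-03 -3.0e-04 -1.0e+00] F [-0.7  0.5 -2.1] gap 0.159
```

Call:
{"name": "move_arm", "arguments": {
  "deltas": [
    {"x":0.05,"y":0,"z":0.05,"rx":0,"ry":0,"rz":0,"grip":0},
    {"x":0.1,"y":0,"z":0.05,"rx":0,"ry":0,"rz":0,"grip":0},
    {"x":0.14,"y":0,"z":0.05,"rx":0,"ry":0,"rz":0,"grip":0},
    {"x":0.17,"y":0,"z":0.05,"rx":0,"ry":0,"rz":0,"grip":0},
    {"x":0.2,"y":0,"z":0.05,"rx":0,"ry":0,"rz":0,"grip":0},
    {"x":0.23,"y":0,"z":0.05,"rx":0,"ry":0,"rz":0,"grip":0},
    {"x":0.26,"y":0,"z":0.05,"rx":0,"ry":0,"rz":0,"grip":0},
    {"x":0.29,"y":0,"z":0.05,"rx":0,"ry":0,"rz":0,"grip":0},
    {"x":0.32,"y":0,"z":0.05,"rx":0,"ry":0,"rz":0,"grip":0},
    {"x":0.35,"y":0,"z":0.05,"rx":0,"ry":0,"rz":0,"grip":0},
    {"x":0.38,"y":0,"z":0.05,"rx":0,"ry":0,"rz":0,"grip":0},
    {"x":0.41,"y":0,"z":0.05,"rx":0,"ry":0,"rz":0,"grip":0},
    {"x":0.44,"y":0,"z":0.05,"rx":0,"ry":0,"rz":0,"grip":0},
    {"x":0.47,"y":0,"z":0.05,"rx":0,"ry":0,"rz":0,"grip":0},
    {"x":0.5,"y":0,"z":0.05,"rx":0,"ry":0,"rz":0,"grip":0},
    {"x":0.5,"y":0,"z":0.05,"rx":0,"ry":0,"rz":0,"grip":0}
  ]
}}

```text
time_s: 9.52
position: [512.8, 172.7, 25.5]
ee_rot: [-0.0, 0.993, 0.117, 0.0]
force: [-1.1, 0.3, -2.3]
finger_gap: 0.154
```

Run:
```python
from g import *
pose()
im,d,W=cloud('wrist'); cv2.imwrite('pics/w6.png',im);np.save('w6.npy',W)
```

```text
t 9.525 TCP rack xy [-75.   -0.4] z 25.5 yaw 0.2347 zaxis [ 3.e-04  0.e+00 -1.e+00] F [-1.1  0.3 -2.3] gap 0.154
```

View pics/w6.png

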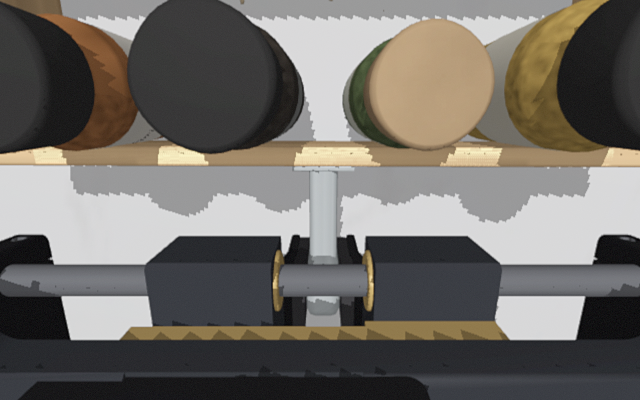

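All four jars are upright in a row ahead of the rail, with the caps at (30,75), (205,75), (430,85) and (600,75). The rail is still square in the fingers. I'll continue slowly to the cheek fronts.

Call:
{"name": "move_arm", "arguments": {
  "deltas": [
    {"x":0.02,"y":0,"z":0,"rx":0,"ry":0,"rz":0,"grip":0},
    {"x":0.04,"y":0,"z":0,"rx":0,"ry":0,"rz":0,"grip":0},
    {"x":0.06,"y":0,"z":0,"rx":0,"ry":0,"rz":0,"grip":0},
    {"x":0.08,"y":0,"z":0,"rx":0,"ry":0,"rz":0,"grip":0},
    {"x":0.1,"y":0,"z":0,"rx":0,"ry":0,"rz":0,"grip":0},
    {"x":0.12,"y":0,"z":0,"rx":0,"ry":0,"rz":0,"grip":0},
    {"x":0.13,"y":0,"z":0,"rx":0,"ry":0,"rz":0,"grip":0},
    {"x":0.14,"y":0,"z":0,"rx":0,"ry":0,"rz":0,"grip":0},
    {"x":0.15,"y":0,"z":0,"rx":0,"ry":0,"rz":0,"grip":0},
    {"x":0.15,"y":0,"z":0,"rx":0,"ry":0,"rz":0,"grip":0},
    {"x":0.15,"y":0,"z":0,"rx":0,"ry":0,"rz":0,"grip":0}
  ]
}}

```text
time_s: 10.95
position: [527.2, 176.2, 25.6]
ee_rot: [-0.0, 0.993, 0.117, 0.0]
force: [-1.0, -0.6, -2.4]
finger_gap: 0.154
```

Run:
```python
from g import *
s,M=pose(); print(s['torque'])
```

```text
t 10.95 TCP rack xy [-60.1  -0.3] z 25.6 yaw 0.2346 zaxis [ 4.e-04  1.e-04 -1.e+00] F [-1.  -0.6 -2.4] gap 0.154
[-0.11512429  0.50352467 -0.02909675]
```

Call:
{"name": "move_arm", "arguments": {
  "deltas": [
    {"x":0.01,"y":0,"z":0,"rx":0,"ry":0,"rz":0,"grip":0},
    {"x":0.02,"y":0,"z":0,"rx":0,"ry":0,"rz":0,"grip":0},
    {"x":0.02,"y":0,"z":0,"rx":0,"ry":0,"rz":0,"grip":0},
    {"x":0.02,"y":0,"z":0,"rx":0,"ry":0,"rz":0,"grip":0}
  ]
}}

```text
time_s: 11.45
position: [529.2, 176.7, 25.6]
ee_rot: [-0.0, 0.993, 0.117, 0.0]
force: [-1.1, -0.4, -3.0]
finger_gap: 0.157
```

Call:
{"name": "move_arm", "arguments": {
  "deltas": [
    {"x":0.01,"y":0,"z":0,"rx":0,"ry":0,"rz":0,"grip":0},
    {"x":0.01,"y":0,"z":0,"rx":0,"ry":0,"rz":0,"grip":0},
    {"x":0.01,"y":0,"z":0,"rx":0,"ry":0,"rz":0,"grip":0}
  ]
}}

```text
time_s: 11.82
position: [530.1, 176.9, 25.6]
ee_rot: [-0.0, 0.993, 0.117, 0.0]
force: [-1.8, -0.4, -2.8]
finger_gap: 0.157
```

Run:
```python
from g import *
s,M=pose(); print(s['torque'])
im,d,W=cloud('scene'); cv2.imwrite('pics/s7.png',cv2.resize(im[185:265,215:325],None,fx=6,fy=6,interpolation=cv2.INTER_CUBIC))
```

```text
t 11.825 TCP rack xy [-57.2  -0.3] z 25.6 yaw 0.2346 zaxis [ 2.e-04  1.e-04 -1.e+00] F [-1.8 -0.4 -2.8] gap 0.157
[-1.29335354e-01  4.98346864e-01 -3.30213920e-04]
```

View pics/s7.png

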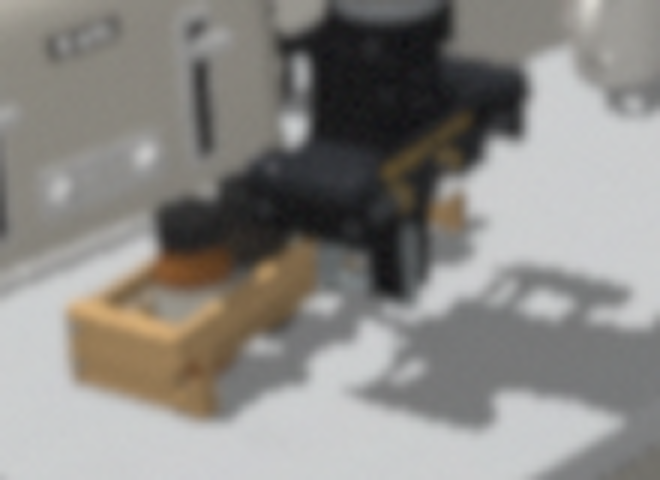

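The rail sits just at the cheek front, with its tongue over the left slot at about (190,350), and the orange jar stands upright. Now I'll feel for the cheek stop.

Call:
{"name": "move_arm", "arguments": {
  "deltas": [
    {"x":0.01,"y":0,"z":0,"rx":0,"ry":0,"rz":0,"grip":0},
    {"x":0.01,"y":0,"z":0,"rx":0,"ry":0,"rz":0,"grip":0},
    {"x":0.01,"y":0,"z":0,"rx":0,"ry":0,"rz":0,"grip":0}
  ]
}}

```text
time_s: 12.25
position: [530.8, 177.0, 25.5]
ee_rot: [0.0, 0.993, 0.117, -0.0]
force: [-3.5, -1.8, -0.4]
finger_gap: 0.158
```

Run:
```python
from g import *
s,M=pose(); print(s['torque'])
```

```text
t 12.25 TCP rack xy [-56.5  -0.4] z 25.5 yaw 0.2348 zaxis [-4.e-04 -2.e-04 -1.e+00] F [-3.5 -1.8 -0.4] gap 0.158
[-0.27702682  0.64576836  0.12571901]
```

Call:
{"name": "move_arm", "arguments": {
  "deltas": [
    {"x":0.01,"y":0,"z":0,"rx":0,"ry":0,"rz":0,"grip":0},
    {"x":0.01,"y":0,"z":0,"rx":0,"ry":0,"rz":0,"grip":0},
    {"x":0.01,"y":0,"z":0,"rx":0,"ry":0,"rz":0,"grip":0}
  ]
}}

```text
time_s: 12.62
position: [530.9, 177.1, 25.3]
ee_rot: [0.0, 0.993, 0.117, -0.001]
force: [-6.9, -3.1, 1.3]
finger_gap: 0.149
```

Run:
```python
from g import *
s,M=pose(); print(s['torque'])
im,d,W=cloud('wrist'); cv2.imwrite('pics/w8.png',im);np.save('w8.npy',W)
for n,(u0,u1,v0,v1) in dict(e=(135,250,0,150),c=(375,490,20,150),a=(0,90,0,150),d=(560,640,0,150)).items():
    P=W[v0:v1,u0:u1].reshape(-1,3); P=P[(P[:,2]>80)&(P[:,2]<125)]; z=np.percentile(P[:,2],90); c=P[abs(P[:,2]-z)<3]; r=(c[:,:2]-O)@A.T
    print(n,z.round(1),len(c),'rack x range',np.percentile(r[:,0],[1,99]).round(1),'y',np.percentile(r[:,1],[1,99]).round(1))
```

```text
t 12.625 TCP rack xy [-56.3  -0.3] z 25.3 yaw 0.235 zaxis [-2.2e-03 -7.0e-04 -1.0e+00] F [-6.9 -3.1  1.3] gap 0.149
[-0.37251591  1.07271902  0.14355947]
e 93.7 15585 rack x range [ 4.2 40.2] y [19.6 49.6]
c 85.8 12352 rack x range [ 4.1 37.7] y [-47.6 -15.6]
a 99.1 6577 rack x range [ 4.4 37.6] y [68.  83.3]
d 108.6 4031 rack x range [ 7.3 36. ] y [-73.8 -63.2]
```

Firm contact with both cheeks (about 7.5 N), and the caps are centred near rack x = 21–22. I'll back off slightly and lower.

Call:
{"name": "move_arm", "arguments": {
  "deltas": [
    {"x":-0.02,"y":0,"z":0,"rx":0,"ry":0,"rz":0,"grip":0},
    {"x":-0.02,"y":0,"z":0,"rx":0,"ry":0,"rz":0,"grip":0},
    {"x":-0.02,"y":0,"z":0.03,"rx":0,"ry":0,"rz":0,"grip":0},
    {"x":-0.02,"y":0,"z":0.06,"rx":0,"ry":0,"rz":0,"grip":0},
    {"x":-0.02,"y":0,"z":0.09,"rx":0,"ry":0,"rz":0,"grip":0},
    {"x":-0.02,"y":0,"z":0.11,"rx":0,"ry":0,"rz":0,"grip":0},
    {"x":-0.02,"y":0,"z":0.11,"rx":0,"ry":0,"rz":0,"grip":0}
  ]
}}

```text
time_s: 13.55
position: [530.1, 176.8, 14.4]
ee_rot: [-0.0, 0.993, 0.117, 0.0]
force: [0.0, 0.9, -2.2]
finger_gap: 0.156
```

Run:
```python
from g import *
s,M=pose(); print(s['torque'])
```

```text
t 13.55 TCP rack xy [-57.2  -0.3] z 14.4 yaw 0.2344 zaxis [ 1.e-04  1.e-04 -1.e+00] F [ 0.   0.9 -2.2] gap 0.156
[-0.02725479  0.14812793 -0.03647183]
```

Entered the slots freely. Next comes the last 3.6 mm down to the worktop.

Call:
{"name": "move_arm", "arguments": {
  "deltas": [
    {"x":0,"y":0,"z":0.02,"rx":0,"ry":0,"rz":0,"grip":0},
    {"x":0,"y":0,"z":0.03,"rx":0,"ry":0,"rz":0,"grip":0},
    {"x":0,"y":0,"z":0.04,"rx":0,"ry":0,"rz":0,"grip":0},
    {"x":0,"y":0,"z":0.04,"rx":0,"ry":0,"rz":0,"grip":0}
  ]
}}

```text
time_s: 14.05
position: [530.2, 176.9, 10.8]
ee_rot: [-0.0, 0.993, 0.117, 0.0]
force: [-1.3, -0.3, 0.3]
finger_gap: 0.157
```

Run:
```python
from g import *
s,M=pose(); print(s['torque'])
```

```text
t 14.05 TCP rack xy [-57.1  -0.3] z 10.8 yaw 0.2346 zaxis [ 3.e-04  1.e-04 -1.e+00] F [-1.3 -0.3  0.3] gap 0.157
[-0.0612344   0.21110352 -0.01036362]
```

Call:
{"name": "move_arm", "arguments": {
  "deltas": [
    {"x":0,"y":0,"z":0.005,"rx":0,"ry":0,"rz":0,"grip":0},
    {"x":0,"y":0,"z":0.005,"rx":0,"ry":0,"rz":0,"grip":0},
    {"x":0,"y":0,"z":0,"rx":0,"ry":0,"rz":0,"grip":20},
    {"x":0,"y":0,"z":0,"rx":0,"ry":0,"rz":0,"grip":40},
    {"x":0,"y":0,"z":0,"rx":0,"ry":0,"rz":0,"grip":50},
    {"x":0,"y":0,"z":0,"rx":0,"ry":0,"rz":0,"grip":50},
    {"x":0,"y":0,"z":0,"rx":0,"ry":0,"rz":0,"grip":50}
  ]
}}

```text
time_s: 14.92
position: [530.0, 176.8, 10.5]
ee_rot: [0.0, 0.993, 0.117, -0.0]
force: [-0.6, -0.1, 0.1]
finger_gap: 0.479
```

Call:
{"name": "move_arm", "arguments": {
  "deltas": [
    {"x":0,"y":0,"z":-0.2,"rx":0,"ry":0,"rz":0,"grip":50},
    {"x":0,"y":0,"z":-0.5,"rx":0,"ry":0,"rz":0,"grip":50},
    {"x":-0.1,"y":0,"z":-0.8,"rx":0,"ry":0,"rz":0,"grip":50},
    {"x":-0.4,"y":0,"z":-1,"rx":0,"ry":0,"rz":0,"grip":50},
    {"x":-0.8,"y":0,"z":-1,"rx":0,"ry":0,"rz":0,"grip":50},
    {"x":-1,"y":0,"z":-1,"rx":0,"ry":0,"rz":0,"grip":50},
    {"x":-1,"y":0,"z":-1,"rx":0,"ry":0.02,"rz":0,"grip":50},
    {"x":-1,"y":0,"z":-1,"rx":0,"ry":0.04,"rz":0,"grip":50},
    {"x":-1,"y":0,"z":-1,"rx":0,"ry":0.06,"rz":0,"grip":50},
    {"x":-1,"y":0,"z":-1,"rx":0,"ry":0.06,"rz":0,"grip":50}
  ]
}}

```text
time_s: 16.18
position: [430.7, 153.4, 110.2]
ee_rot: [-0.022, 0.976, 0.115, 0.186]
force: [-0.1, -0.9, -0.4]
finger_gap: 0.501
```

Run:
```python
from g import *
pose(); im,d,W=cloud('wrist'); cv2.imwrite('pics/w9.png',im);np.save('w9.npy',W)
```

```text
t 16.175 TCP rack xy [-159.3   -0.5] z 110.2 yaw 0.2346 zaxis [ 0.3572  0.0855 -0.9301] F [-0.1 -0.9 -0.4] gap 0.501
```

View pics/w9.png

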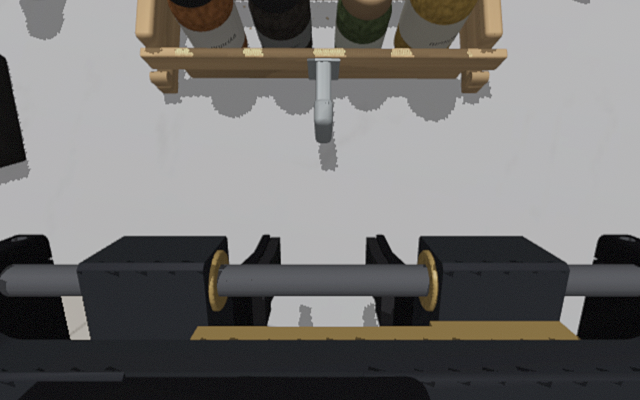

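The rail is seated behind both hooks at (165,80) and (475,80), with the handle at (323,120), and the four jars are in a row behind it. A numeric check comes before handing in.

Run:
```python
from g import *
W=np.load('w9.npy'); im=cv2.imread('pics/w9.png'); hs=cv2.cvtColor(im,cv2.COLOR_BGR2HSV)
wd=(hs[...,0]>8)&(hs[...,0]<24)&(hs[...,1]>60); Z=W[...,2]
X=(W[...,:2]-O)@A.T
m=wd&(Z>33)&(Z<41)&(X[...,0]<3)&(X[...,0]>-15); m[:45]=0;m[75:]=0
r=X[m]; print('rail top z',np.median(Z[m]).round(1),'x',np.percentile(r[:,0],[2,50,98]).round(1),'y',np.percentile(r[:,1],[.5,99.5]).round(1),'slope',np.polyfit(r[:,1],r[:,0],1).round(4))
for k in(1,-1):
    q=m&(X[...,1]*k>60); print(k,np.median(Z[q]).round(1),np.median(X[q][:,0]).round(1))
im,d,T=cloud('top'); X=(T[...,:2]-O)@A.T; Z=T[...,2]
for n,y,h in(('a',85,98),('e',32,92),('c',-30,84),('d',-87,108)):
    q=(abs(X[...,1]-y)<27)&(abs(Z-h)<4)&(abs(X[...,0]-20)<60); print(n,q.sum(),X[q].mean(0).round(1) if q.any() else '')
    q=(abs(X[...,1]-y)<27)&(abs(Z-h)<4)
S=cloud('scene'); 
X=(S[2][...,:2]-O)@A.T; Z=S[2][...,2]
for n,y,h in(('a',85,98),('e',32,92),('c',-30,84),('d',-87,108)):
    q=(abs(X[...,1]-y)<27)&(abs(Z-h)<3)&(abs(X[...,0]-20)<60); print('sc',n,q.sum(),X[q].mean(0).round(1) if q.any() else '')
```

```text
rail top z 36.9 x [-8.4 -5.6 -0.1] y [-142.9  142. ] slope [-1.7000e-03 -5.1238e+00]
1 36.8 -5.6
-1 36.9 -5.2
a 58 [16.1 89.3]
e 54 [16.8 33.8]
c 40 [ 16.8 -27.7]
d 61 [ 20.9 -85.6]
sc a 52 [20.3 91.3]
sc e 47 [20.2 34.7]
sc c 36 [ 18.2 -27.7]
sc d 43 [ 24.3 -82.3]
```

```bash
python3 -c "
from plant import job; print(job.finish_job())"
```

```text
the job is handed in; nothing more can be done
None
```

I pushed the four jars back into one row with the rail, lowered the rail into both slots, let go and moved the arm clear. I handed the job in at about 16 s of the 48 s allowed. No verdict is reported, so this rests on my own checks.

- **Pushing:** I slid the jars back with the rail held about 15 mm above the worktop until it met the cheeks (about 7.5 N). I then backed off about 1 mm and lowered it freely into the slots until it touched the worktop.
- **Rail at the end:**
  - It is released, with its top at 36.9 mm and both ends level within 0.1 mm. The depth image reads about 1 mm high, so that is fully down.
  - The back face is within about 1 mm of the cheek fronts. The rail is centred within about 1 mm and parallel to about 0.002 rad in the rack frame I fitted.
- **Jars:** The wrist camera, with the rail pressed against the cheeks, put three jar centres at about x = 21–22 mm; the tallest (yellow) was only partly in view. All four still looked upright in the row in the last picture.
- **A disagreement:** After release the scene camera put the jar centres at 18–24 mm, but the top camera read 16–21 mm, about 4 mm lower. That would put jar_a (16.1 mm) just under its 16.5 mm limit. I put this down to top-camera error, because the jars had been pushed against the rail's back face.
- **Bystanders:** I did not measure them again after the move. I saw no sign of a collision, and the wrist force stayed low at every reading.

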